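# Seat the carrier plate on the ball mount of the rotary stage

## Task

Pick up the round carrier plate by its grip rib and set it gently on the rotary stage, turning it until the three grooves in its underside drop over the stage's three balls, so that it sits level, centred and fully home, then let go. The stage's ball ring may stand at an unknown angle, so feel for the drop; do not slam or force the plate, and leave the other things on the turntable where they are.

Things in the scene. Friction and masses are not known exactly. Their poses are not given: they have to be found in the camera images.
- plate_grip (a point): Centre of the carrier plate's grip rib: on the disc's axis, 36 mm above its underside, 18 mm below the rib's top. The dark upright rib, 84 mm long, 14 mm wide, 36 mm high, stands across the middle of the disc's top, on a footing 4 mm thick and 26 mm wide. x along the rib, y across it, z up. When the plate is fully home this point is 36 mm above stage_seat; merely resting on the ball tops, 42 mm.
- stage_seat (a point): Point on the rotary stage's axis at the height of the ball centres, 50 mm above the turntable; the plate's underside is level with it when home. x points to the steel index block on the foot. One ball stands within 0.6 rad, either way, of x; the exact angle is not measured. The grooves begin to drop over the balls within about 0.05 rad of the right angle and then centre the plate.
- stage: Rotary stage, fixed: round grey base, 154 mm across at the foot, with an aluminium ring on top (128 mm across, top face 46 mm up) that carries three 12 mm steel balls on a 100 mm circle, 120 degrees apart, ball tops 56 mm up. The ring stands at an unknown angle and is locked: it does not turn by hand. Origin at the centre of the underside, axes as stage_seat.
- plate: Carrier plate: plain aluminium disc, 140 mm across, 18 mm thick, about 0.55 kg, lying flat. Origin at the centre of its underside, axes as plate_grip. The underside has three like radial V grooves, 14 mm wide at the mouth, walls 60 degrees to the level, running out through the rim (notches there) at 0, +120 and -120 degrees from +x: turned by 120 degrees it seats equally well.
- sample_dish: White round dish, 100 mm across, 30 mm high, a bystander behind the work; origin under its centre.
- calib_plate: Black upright plate with white dots on a foot, 150 mm wide, 115 mm high, a bystander behind the work; origin under its centre.
- tape_roll: Roll of tape, 96 mm across, 19 mm high, lying flat in front of the work, a bystander; origin under its centre.
- clamp: Orange and black spring clamp, 96 mm long, lying in front of the work, a bystander; origin under its centre.
- driver: Screwdriver with an orange handle, 165 mm long, lying behind the work, a bystander; origin under its centre.

How it is judged:
At the end, for the whole second after the job is handed in: The plate lies at rest on the stage, right way up, level within 0.02 rad, on the stage's axis within 3 mm and fully home: plate_grip 34.5 to 37.5 mm above stage_seat (36 mm when home, 42 mm when merely resting on the ball tops) (horizontal distance between plate_grip and stage_seat below 0.003 m and z of plate_grip in the frame of stage_seat between 0.0345 and 0.0375 m and angle between plate_grip's own z axis and vertical below 0.02 rad and linear speed of plate below 0.01 m/s); the robot touches nothing.
It fails at once if the plate is slammed or forced on the stage (over 60 N) (contact force between plate and stage above 60 N).
It fails at once if the dish, the dotted plate, the tape roll, the spring clamp or the screwdriver is moved by more than 20 mm (distance of any of sample_dish, calib_plate, tape_roll, clamp, driver from where it was at the start of the episode above 0.02 m).
It also fails if it takes over 51 s, if anything falls off the work surface, if the arm or the gripper's body presses on something with over 40 N, if the wrist force passes 120 N, or if a joint passes its speed limit or range.

## Robot

A 7-joint arm with a two-finger parallel gripper is mounted at the origin on a cart in front of the work surface, level with it; the furniture and walls round the work are solid. World frame = base frame: x ahead of the robot, y to its left, z up, the work surface at z = 0. Lengths are in m, angles in rad, forces in N, time in s.
With the tool pointing down it reaches from about 0.425 to 0.875 m from the base axis. Payload 4.7 kg.
Tool frame: the origin (TCP) lies between the finger pads; the fingertips stand 14 mm ahead of it and the grasp point (between the pads) lies 5 mm behind it; z points along the fingers, y is the line along which they close (so a half turn about z gives the same grasp; the last joint's range is limited). The gripper opens to 87 mm and grips with 3 to 60 N. Pads are 19 mm wide; open, the fingers measure 117 mm over their backs; the gripper's body (75 mm by 190 mm) begins 51 mm behind the grasp point.
Start: joints at [1.148, 0.321, -0.07, 1.45, 0.023, 1.371, -0.057], TCP at [0.275, -0.589, 0.237] pointing down, gripper open.
Joint ranges: [-2.86, 2.86], [-0.3, 2.09], [-1.38, 1.24], [0.06, 2.45], [-1.56, 4.7], [0.09, 2.05], [-2.69, 2.69]. Speed limits (rad/s): [2.57, 2.57, 3.14, 3.14, 3.14, 3.14, 3.14].

## Interface

Orientations are given as a rotation vector (axis times angle).
In Python, from bench import ctrl gives the robot as it stands.
- The arm moves only by the shell command python3 -m inch 'ROWS' [OPENING] [FORCE]. ROWS is JSON, a list of rows, each a list of 6 numbers: the shift along the world's x, y, z in mm, then the turn, a rotation vector about the world's x, y, z in degrees. In form: [[tx, ty, tz, rx, ry, rz], ...]. A call has 1 to 20 rows; each row is the pose to reach, as a shift and turn from the pose commanded when the call began; what a row does not reach only later rows make up. A row lasts 1/8 s, in which the tool goes at most 62.5 mm and 10.7 degrees, less where a joint would pass 70% of its speed; a pose out of reach is approached as far as the arm can. A call with a gripper value outside its range is refused whole. OPENING is the finger opening in mm, from 0 to 87, set as the call begins (- or left out, the last holds). The fingers move at their own pace and stop on an object; FORCE is the grip in N (left out, the last holds). Time passes only in rows, so rows that repeat a pose let the fingers close. It gives the time, the measured TCP pose, the force, the opening and the grip force at its end, in the units of the state.
- ctrl.get_state(): the state, without advancing time (a new reading comes with each control period).
- ctrl.get_image(name): name is "side" or "top" or "wrist"; returns (picture, depth): 420x560x3 uint8, red, green, blue; 420x560 float32, m along the optical axis (not along the pixel's ray), 0 where there is no reading.
- ctrl.camera_params(name): a dict with "mtx" (3x3 intrinsics, pixels), "T" (4x4, takes a point from camera to world coordinates). Camera axes: x right, y down, z forward; pixel columns grow to the right and rows downward; lengths in m; the calibration is good to about 2 mm. A picture is of the moment at which its call begins: read the wrist's pose just before it. camera_params takes no time and is no camera call; for the wrist camera it gives the pose at the moment of the call.
- ctrl.close_job(): hands the job in; it is judged then, once.
The state is a dict: "time": time; "joint_positions": joint angles; "qd": joint speeds; "joint_torque": joint torques, N m; "position": TCP position; "tool_rot": TCP orientation; "ft_force": force on the tool from outside, world axes, zero at the start; "torque": the same for the moment, N m; "grip_width": opening from 0.0 (shut) to 1.0 (fully open); "grip_force": force on a finger pad.
Only numpy, scipy, OpenCV 4.12 (cv2) and the standard library are available. Lean on these libraries where they do the work, as an engineer would, in place of code of your own. Each camera call takes 0.05 s, during which the arm holds its last target. There are 200 camera calls.

## Working session

There is one attempt and no reset: what is moved stays moved. The work goes in short steps, Python scripts to look and compute and a shell command to move; the robot and the scene stay as the last step left them, time stands still between calls to the robot, and variables do not carry over. Pictures are saved under pics/ and viewed, at most 10 in all, crops included, and the job is handed in when it is done.

```bash
mkdir -p pics; python3 - <<'E'
from bench import ctrl
import cv2,numpy as np
s=ctrl.get_state();print(s)
for n in("top","side"):
    im,d=ctrl.get_image(n);cv2.imwrite(f"pics/{n}0.png",im[:,:,::-1]);np.save(f"pics/{n}0.npy",d)
    p=ctrl.camera_params(n);print(n,p)
E
```

```text
{'time': 0.0, 'joint_positions': array([ 1.14809184,  0.32183212, -0.07006952,  1.45167427,  0.02258654,
        1.37077967, -0.05688745]), 'qd': array([-0.00074743, -0.00097346, -0.00024729, -0.0024475 , -0.00074512,
        0.00076822,  0.00042008]), 'joint_torque': array([-9.28969166e-04, -4.91285312e+01, -4.04507238e-01, -3.12526023e+01,
       -6.41303463e-02,  4.35921131e-02,  1.64976359e-04]), 'position': array([ 0.27471107, -0.58852   ,  0.2354558 ]), 'tool_rot': array([-3.06515835e+00, -6.80330269e-01,  7.84273949e-04]), 'ft_force': array([ 0.46742792, -0.16825986,  0.35290594]), 'torque': array([ 0.04032416,  0.01130979, -0.00873227]), 'grip_force': 0.0, 'grip_width': 0.9995466094840831}
top {'mtx': array([[531.94522939,   0.        , 277.07057229],
       [  0.        , 531.94522939, 208.78783193],
       [  0.        ,   0.        ,   1.        ]]), 'T': array([[ 1.73737380e-02, -9.85601953e-01,  1.68187226e-01,
         3.59800648e-01],
       [-9.99844696e-01, -1.76233839e-02,  8.31283936e-06,
         8.18177119e-02],
       [ 2.95583491e-03, -1.68161250e-01, -9.85755069e-01,
         1.18858557e+00],
       [ 0.00000000e+00,  0.00000000e+00,  0.00000000e+00,
         1.00000000e+00]])}
side {'mtx': array([[446.2142065 ,   0.        , 278.09047078],
       [  0.        , 446.2142065 , 204.91956384],
       [  0.        ,   0.        ,   1.        ]]), 'T': array([[ 0.99846011,  0.03677435, -0.0415337 ,  0.62261411],
       [ 0.05497363, -0.55554759,  0.82966546, -0.7798351 ],
       [ 0.00743646, -0.83067113, -0.55671372,  0.63890428],
       [ 0.        ,  0.        ,  0.        ,  1.        ]])}
```

View pics/top0.png

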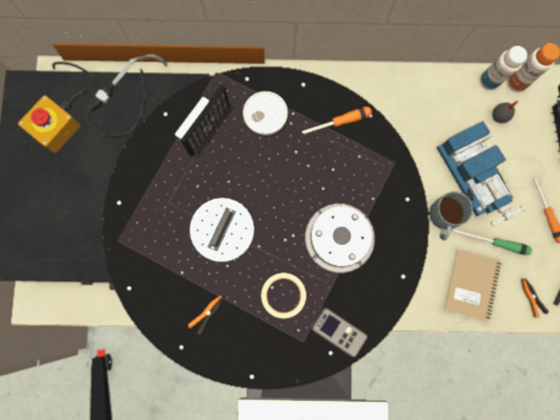

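View pics/side0.png

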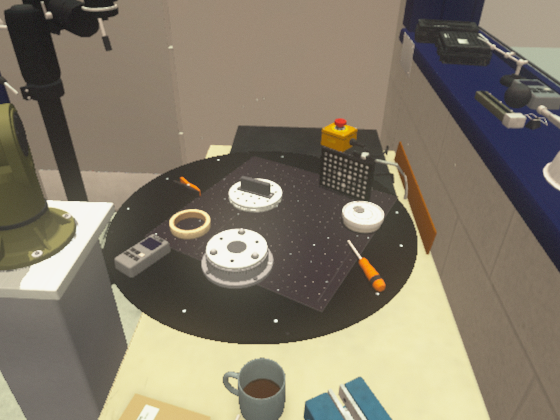

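Top view: plate at about (222,229), its rib running up-right; stage at about (340,237) with balls visible; tape (283,296), clamp (207,313). Next, an enlarged crop.

```bash
python3 - <<'E'
import cv2,numpy as np
im=cv2.imread("pics/top0.png")
a=cv2.resize(im[190:270,182:262],(400,400),interpolation=cv2.INTER_CUBIC)
b=cv2.resize(im[197:277,300:380],(400,400),interpolation=cv2.INTER_CUBIC)
cv2.imwrite("pics/c.png",np.hstack([a,b]))
E
```

```text
(no output)
```

View pics/c.png

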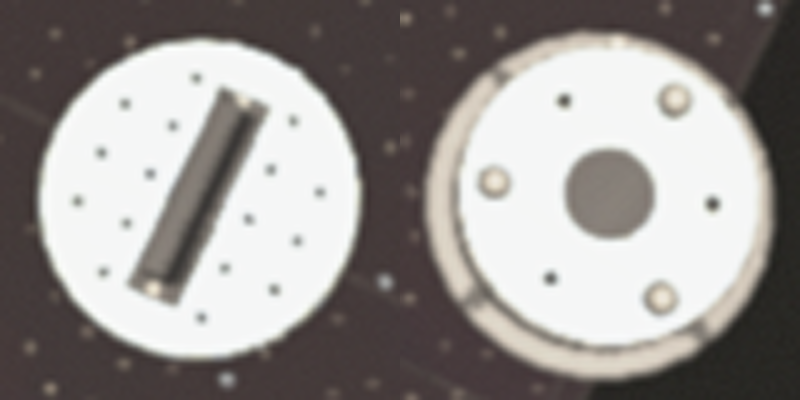

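The crop shows plate centre at px (222.0,229.8), rib end screws at (212.6,247.6) and (230.6,210); stage balls at (355,217), (318.8,233.4), (352.2,256.6).

```bash
cat >h.py <<'E'
import numpy as np
from bench import ctrl
def px2w(n,u,v,z,p=None):
    p=p or ctrl.camera_params(n);K,T=p["mtx"],p["T"]
    r=T[:3,:3]@np.linalg.inv(K)@[u,v,1];o=T[:3,3]
    return o+r*(z-o[2])/r[2]
E
python3 - <<'E'
from h import *
import cv2
from scipy.spatial.transform import Rotation as R
c=px2w("top",222,229.8,.018);e=px2w("top",230.6,210,.022)-px2w("top",212.6,247.6,.022)
a=np.degrees(np.arctan2(e[1],e[0]))
print("plate",c,"rib deg",a,np.linalg.norm(e))
B=np.array([px2w("top",u,v,.053) for u,v in((355,217),(318.8,233.4),(352.2,256.6))])
m=B.mean(0);ang=np.degrees(np.arctan2(*(B-m).T[1::-1]))
print("stage",m,np.linalg.norm(B-m,axis=1),ang)
print("turn",(ang-a+60)%120-60)
s=ctrl.get_state();M=R.from_rotvec(s["tool_rot"]).as_matrix();print(M)
y=np.degrees(np.arctan2(M[1,1],M[0,1]));print("tool y deg",y,"turn to rib normal",(a+90-y+90)%180-90)
print((c-s["position"])*1000)
E
```

```text
plate [0.51009623 0.20306536 0.018     ] rib deg -23.57330458846239 0.09211165939424534
stage [ 0.49766778 -0.05862962  0.053     ] [0.04969051 0.05000222 0.04968523] [ -34.61389079   85.60083664 -154.19488926]
turn [-11.0405862  -10.82585877 -10.62158467]
[[ 9.06117420e-01  4.23025548e-01 -7.79475356e-04]
 [ 4.23026261e-01 -9.06116162e-01  1.51128502e-03]
 [-6.69830430e-05 -1.69914023e-03 -9.99998554e-01]]
tool y deg -64.9742104921025 turn to rib normal -48.59909409635989
[ 235.36088371  791.63900309 -217.57502818]
```

```bash
python3 -m inch '[[50,20,0,0,0,10],[100,50,0,0,0,20],[140,95,0,0,0,30],[180,140,0,0,0,40],[210,190,0,0,0,50],[225,250,0,0,0,60],[235,310,0,0,0,70],[235,370,0,0,0,80],[235,430,0,0,0,90],[235,490,0,0,0,100],[235,550,0,0,0,110],[235,610,0,0,0,120],[235,670,0,0,0,130],[235,730,0,0,0,131.4],[235,790,0,0,0,131.4],[235,791.6,-20,0,0,131.4],[235,791.6,-20,0,0,131.4],[235,791.6,-20,0,0,131.4]]' 70 40
python3 - <<'E'
from h import *
import cv2
from scipy.spatial.transform import Rotation as R
s=ctrl.get_state();p=ctrl.camera_params("wrist")
im,d=ctrl.get_image("wrist");cv2.imwrite("pics/w1.png",im[:,:,::-1])
M=R.from_rotvec(s["tool_rot"]).as_matrix();print(s["position"],s["joint_positions"],M[:,2],np.degrees(np.arctan2(M[1,1],M[0,1])),s["ft_force"])
print(p)
E
```

```text
time: 2.35
position: [0.5104, 0.2005, 0.2164]
tool_rot: [-0.646, -3.074, 0.002]
ft_force: [0.2, -0.1, -0.6]
grip_width: 0.8
grip_force: 0.0
[0.51042536 0.20053161 0.21640596] [ 0.35442476  0.2020298  -0.8694592   1.7090371   0.16024224  1.30531099
  0.60903999] [-4.26736063e-04 -1.00874638e-03 -9.99999400e-01] 66.25938792137518 [ 0.227719   -0.11022122 -0.59033356]
{'mtx': array([[320.08980598,   0.        , 284.16926151],
       [  0.        , 320.08980598, 208.5521853 ],
       [  0.        ,   0.        ,   1.        ]]), 'T': array([[ 4.02730372e-01,  8.83663505e-01,  2.38635827e-01,
         4.45343808e-01],
       [ 9.15318526e-01, -3.88661643e-01, -1.05518358e-01,
         2.29792745e-01],
       [-4.94129563e-04,  2.60923241e-01, -9.65359424e-01,
         3.64879974e-01],
       [ 0.00000000e+00,  0.00000000e+00,  0.00000000e+00,
         1.00000000e+00]])}
```

View pics/w1.png

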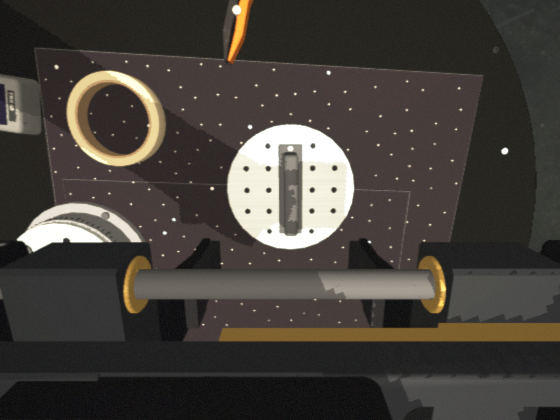

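Wrist view: plate disc centre about (291,186), rib vertical between the fingers, screws at (290,148) and (290.5,230).

```bash
python3 - <<'E'
from h import *
c=px2w("wrist",291,186.5,.018);e=px2w("wrist",290,148,.022)-px2w("wrist",291,230,.022)
print(c,(c-ctrl.get_state()["position"])*1000,np.degrees(np.arctan2(e[1],e[0])),np.linalg.norm(e), (px2w("wrist",290,148,.022)+px2w("wrist",291,230,.022))/2)
E
```

```text
[0.51152032 0.20908042 0.018     ] [   0.88606087    8.36194144 -198.77295443] 157.22208291990236 0.09144975271285734 [0.51452757 0.20711058 0.022     ]
```

```bash
python3 -m inch '[[2,5,-50,0,0,0.4],[2,5,-100,0,0,0.4],[2,5,-140,0,0,0.4],[2,5,-160,0,0,0.4],[2,5,-170,0,0,0.4],[2,5,-174,0,0,0.4],[2,5,-174,0,0,0.4]]' 70 40; python3 -m inch '[[0,0,0,0,0,0],[0,0,0,0,0,0],[0,0,0,0,0,0],[0,0,0,0,0,0],[0,0,0,0,0,0],[0,0,0,0,0,0]]' 0 40
```

```text
time: 3.28
position: [0.5128, 0.2079, 0.0436]
tool_rot: [0.631, 3.076, 0.001]
ft_force: [-0.4, -0.1, 0.3]
grip_width: 0.802
grip_force: 0.0
time: 4.03
position: [0.5119, 0.2076, 0.0425]
tool_rot: [-0.631, -3.078, -0.0]
ft_force: [-0.2, 0.7, 0.5]
grip_width: 0.208
grip_force: 0.0
```

```bash
python3 -m inch '[[0,0,0,0,0,0],[0,0,0,0,0,0],[0,0,0,0,0,0]]' 0 45; python3 -m inch '[[0,0,10,0,0,0],[0,0,40,0,0,0],[0,0,80,0,0,0],[0,0,110,0,0,0],[0,0,110,0,0,0],[0,0,110,0,0,0]]'; python3 - <<'E'
from h import *
import cv2
im,d=ctrl.get_image("wrist");cv2.imwrite("pics/w2.png",im[:,:,::-1])
T=ctrl.camera_params("top")
im,d=ctrl.get_image("top");cv2.imwrite("pics/t2.png",im[:,:,::-1])
s=ctrl.get_state();print(s["position"],s["joint_positions"],s["tool_rot"],s["ft_force"],s["torque"])
a=cv2.resize(im[160:280,170:290],(420,420),interpolation=cv2.INTER_CUBIC)
w=cv2.imread("pics/w2.png")[60:340,160:420]
cv2.imwrite("pics/c2.png",np.hstack([a[:,:,::-1],cv2.resize(w,(380,420))]))
E
```

```text
time: 4.4
position: [0.5118, 0.2073, 0.0425]
tool_rot: [-0.631, -3.077, 0.001]
ft_force: [-1.4, -1.3, 2.2]
grip_width: 0.155
grip_force: 45.0
time: 5.15
position: [0.5109, 0.207, 0.1509]
tool_rot: [-0.63, -3.076, 0.002]
ft_force: [-0.6, -0.4, -7.6]
grip_width: 0.155
grip_force: 45.0
[0.51066603 0.20696522 0.15056292] [ 0.32216241  0.27587985 -0.86345838  1.7817121   0.22390058  1.19012819
  0.55919951] [-6.30120925e-01 -3.07460081e+00  2.34967847e-03] [-0.21320247 -0.6259443  -6.46636417] [ 0.06370315 -0.18175034  0.05865871]
```

View pics/c2.png

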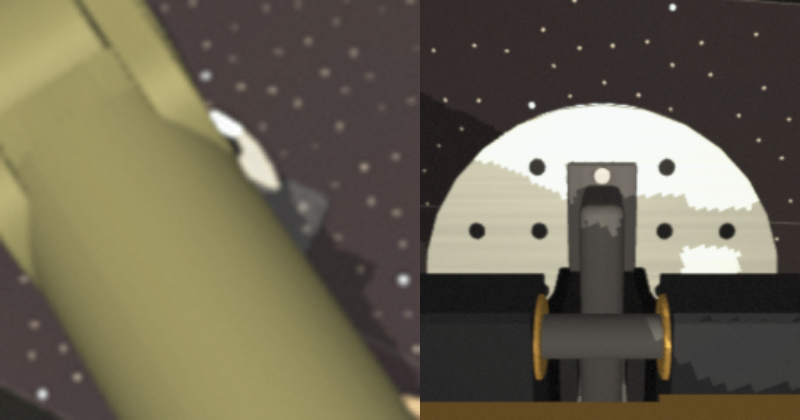

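Plate is held square in the fingers (wrist crop: far rim at px (285,129), rib screw (284.5,177)). I'll carry it high and beyond the stage to view the balls with the wrist camera, turning −11.2° on the way.

```bash
python3 -m inch '[[5,-15,25,0,0,-1],[15,-50,50,0,0,-3],[30,-95,80,0,0,-5],[45,-145,110,0,0,-7],[60,-195,135,0,0,-9],[75,-245,150,0,0,-11.2],[90,-290,150,0,0,-11.2],[100,-325,150,0,0,-11.2],[103,-344,150,0,0,-11.2],[103,-344,150,0,0,-11.2],[103,-344,150,0,0,-11.2],[103,-344,150,0,0,-11.2]]'; python3 - <<'E'
from h import *
import cv2,pickle
s=ctrl.get_state();p=ctrl.camera_params("wrist");im,d=ctrl.get_image("wrist");im=im[:,:,::-1].copy()
pickle.dump((s,p),open("w3.pkl","wb"))
print(s["position"],s["tool_rot"],s["ft_force"],s["torque"])
cv2.imwrite("pics/w3.png",im);cv2.imwrite("pics/c3.png",cv2.resize(im[0:210,145:425],(800,600),interpolation=cv2.INTER_CUBIC))
E
```

```text
time: 6.75
position: [0.615, -0.1338, 0.303]
tool_rot: [0.923, 3.003, 0.001]
ft_force: [0.6, -0.5, -5.5]
grip_width: 0.159
grip_force: 45.0
[ 0.61497173 -0.13381834  0.30296878] [9.23066911e-01 3.00263797e+00 1.12429903e-03] [ 0.55233629 -0.48324193 -5.49545269] [ 0.10897738 -0.11078836  0.02000111]
```

View pics/c3.png

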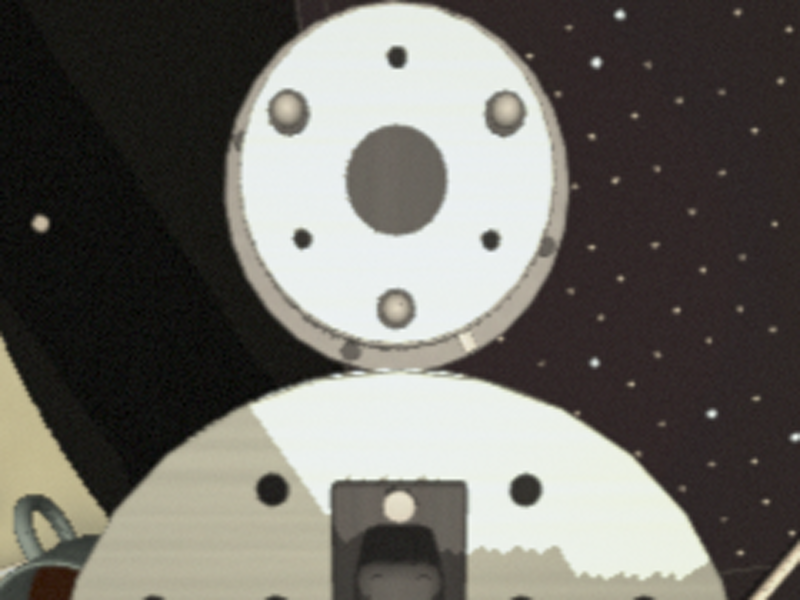

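Wrist view: three balls at crop (289,111), (506,111), (396,308) and rib screw at (399,506). The rib line points at one ball, but which rib end has the groove needs checking from the side.

```bash
python3 - <<'E'
from h import *
import cv2,pickle
s,p=pickle.load(open("w3.pkl","rb"))
f=lambda x,y:(145+x*.35,y*.35)
B=np.array([px2w("",*f(u,v),.053,p) for u,v in((289,111),(506,111),(396,308))])
m=B.mean(0);ang=np.degrees(np.arctan2(*(B-m).T[1::-1]));print("stage",m,np.linalg.norm(B-m,axis=1),ang)
zb=s["position"][2]-.0425
w=px2w("",*f(399,506),zb+.022,p);r=px2w("",*f(403,371),zb+.018,p)
d=np.array([np.cos(np.radians(146.2)),np.sin(np.radians(146.2))])
for n,q,L in(("screw",w,.046),("rim",r,.070)):
    e=q[:2]-s["position"][:2];print(n,"along",e@d-L,"across",e@[-d[1],d[0]])
t=s["tool_rot"];print("rib",2*np.degrees(np.arctan2(t[1],t[0]))-180)
im,_=ctrl.get_image("side");im=im[:,:,::-1].copy();cv2.imwrite("pics/s3.png",im)
q=ctrl.camera_params("side");T=np.linalg.inv(q["T"]);c=T@[*s["position"][:2],zb,1];u=q["mtx"]@c[:3];u=u/u[2];print(u)
x,y=int(u[0]),int(u[1]);a=im[max(0,y-60):y+60,x-80:x+80]
cv2.imwrite("pics/c4.png",cv2.resize(a,(800,600),interpolation=cv2.INTER_CUBIC))
E
```

```text
stage [ 0.50167889 -0.0563099   0.053     ] [0.04927546 0.04965145 0.04949314] [-154.31578327   85.7224902   -34.67352565]
screw along -0.002885020981430196 across -0.0009961410891927425
rim along -0.002536232990909701 across -0.0018958222381698989
rib -34.17680897403454
[293.06575683 178.14663801   1.        ]
```

View pics/c4.png

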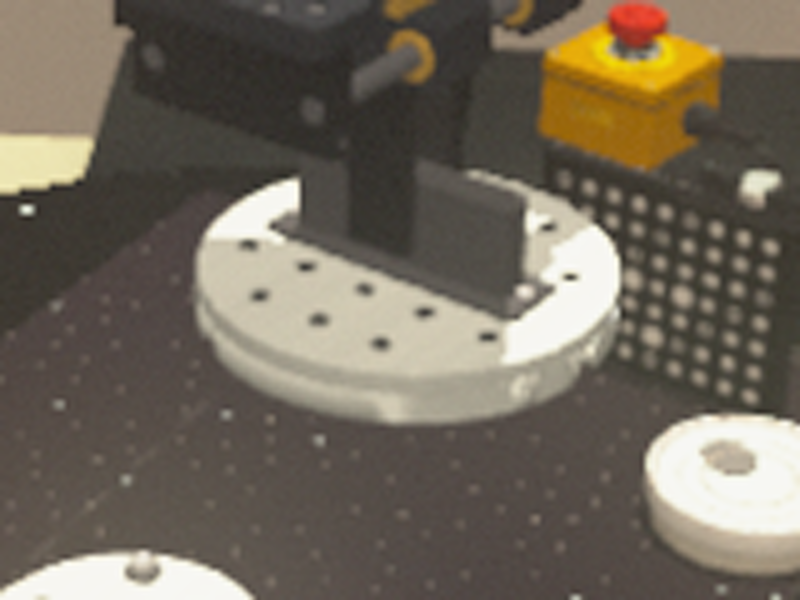

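The side crop shows rim features near (385,405), (525,385) and (595,345); I'll project the candidate groove angles and enlarge the rim with more contrast.

```bash
python3 - <<'E'
from h import *
import cv2,pickle
s,_=pickle.load(open("w3.pkl","rb"));im=cv2.imread("pics/s3.png")
q=ctrl.camera_params("side");T=np.linalg.inv(q["T"]);zb=s["position"][2]-.0425
x0,y0=248,176;a=im[y0:y0+30,x0:x0+90]
a=cv2.resize(a,(800,267),interpolation=cv2.INTER_CUBIC).astype(float)
a=np.clip((a-90)*1.6,0,255).astype(np.uint8);k=800/90
b=a.copy()
cx=s["position"][:2]-.0027*np.array([np.cos(np.radians(146)),np.sin(np.radians(146))])
for g,col in((-34.2,(0,0,255)),(-94.2,(255,0,0)),(25.8,(255,0,0))):
  for dg in(-5.7,5.7):
    t=np.radians(g+dg);P=[]
    for z in(0,.012):
      c=T@[cx[0]+.07*np.cos(t),cx[1]+.07*np.sin(t),zb+z,1];u=q["mtx"]@c[:3];u=u[:2]/u[2];P.append(tuple(int(v) for v in(u-[x0,y0]+.5)*k))
    print(g,P);cv2.line(b,P[0],P[1],col,1)
cv2.imwrite("pics/c5.png",np.vstack([a,b]))
E
```

```text
-34.2 [(712, 166), (716, 108)]
-34.2 [(753, 133), (758, 76)]
-94.2 [(337, 226), (338, 168)]
-94.2 [(417, 232), (419, 174)]
25.8 [(761, -23), (766, -78)]
25.8 [(727, -56), (731, -110)]
```

View pics/c5.png

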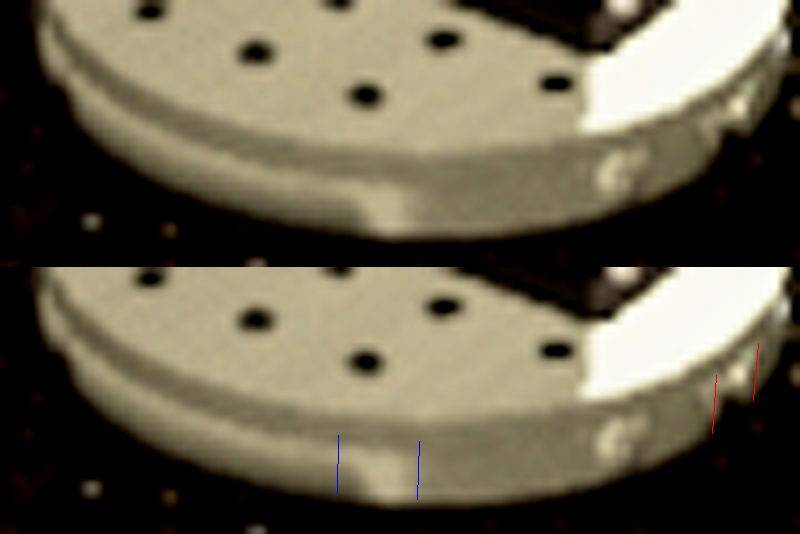

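The rim is notched at the red marks (−34°, on the rib line) and at the far left (−154°), and its edge is unbroken at −94°, so the groove is already over a ball angle. Moving over the stage.

```bash
python3 -m inch '[[-15,10,-15,0,0,0],[-40,27,-45,0,0,0],[-75,50,-85,0,0,0],[-100,67,-125,0,0,0],[-114,75,-155,0,0,-0.2],[-118,77,-175,0,0,-0.2],[-118,77,-185,0,0,-0.2],[-118,77,-190,0,0,-0.2],[-118,77,-190,0,0,-0.2],[-118,77,-190,0,0,-0.2],[-118,77,-190,0,0,-0.2],[-118,77,-190,0,0,-0.2]]'
```

```text
time: 8.35
position: [0.4972, -0.0595, 0.1129]
tool_rot: [0.934, 2.999, 0.0]
ft_force: [-0.6, -0.1, -6.0]
grip_width: 0.155
grip_force: 45.0
```

```bash
python3 -m inch '[[0,2,-4,0,0,0],[0,2,-8,0,0,0],[0,2,-10,0,0,0],[0,2,-11,0,0,0],[0,2,-11,0,0,0],[0,2,-11,0,0,0]]'
```

```text
time: 9.1
position: [0.4971, -0.0574, 0.1017]
tool_rot: [0.933, 2.999, 0.0]
ft_force: [-0.2, 0.6, -6.2]
grip_width: 0.159
grip_force: 45.0
```

```bash
python3 -m inch '[[0,0,-0.7,0,0,0],[0,0,-1.4,0,0,0],[0,0,-2.1,0,0,0],[0,0,-2.8,0,0,0],[0,0,-3.4,0,0,0],[0,0,-4,0,0,0],[0,0,-4,0,0,0]]'
```

```text
time: 9.98
position: [0.4969, -0.0574, 0.0975]
tool_rot: [0.933, 3.0, 0.0]
ft_force: [0.0, -0.9, -6.4]
grip_width: 0.158
grip_force: 45.0
```

```bash
python3 -m inch '[[0,0,-0.5,0,0,0],[0,0,-1,0,0,0],[0,0,-1.5,0,0,0],[0,0,-1.5,0,0,0]]'
```

```text
time: 10.48
position: [0.497, -0.0573, 0.0961]
tool_rot: [0.933, 3.0, 0.0]
ft_force: [-1.2, 0.6, -6.1]
grip_width: 0.157
grip_force: 45.0
```

Already 2.4 mm below ball-top height with no contact: the grooves are dropping over the balls.

```bash
python3 -m inch '[[0,0,-0.5,0,0,0],[0,0,-1,0,0,0],[0,0,-1.3,0,0,0],[0,0,-1.3,0,0,0]]'
```

```text
time: 10.98
position: [0.4974, -0.0572, 0.095]
tool_rot: [0.933, 2.999, 0.001]
ft_force: [0.7, 0.3, -3.8]
grip_width: 0.16
grip_force: 45.0
```

```bash
python3 -m inch '[[0,0,-0.3,0,0,0],[0,0,-0.6,0,0,0],[0,0,-0.6,0,0,0]]'
```

```text
time: 11.35
position: [0.4974, -0.0571, 0.0945]
tool_rot: [0.933, 2.999, 0.001]
ft_force: [0.8, 1.8, -2.5]
grip_width: 0.156
grip_force: 45.0
```

```bash
python3 -m inch '[[0.3,0.6,0,0,0,0],[0.5,1,-0.3,0,0,0],[0.5,1,-0.6,0,0,0],[0.5,1,-0.6,0,0,0]]'
```

```text
time: 11.85
position: [0.4976, -0.0564, 0.0936]
tool_rot: [0.933, 2.999, 0.0]
ft_force: [1.6, 0.8, -3.0]
grip_width: 0.157
grip_force: 45.0
```

```bash
python3 - <<'E'
from h import *
s=ctrl.get_state();print(s["position"],s["ft_force"],s["torque"])
E
```

```text
[ 0.49763107 -0.0563988   0.09358093] [ 1.58864334  0.8394292  -3.04066564] [ 0.29565211 -0.77949468  0.11312773]
```

```bash
python3 -m inch '[[0.6,0.2,0,0,0,0],[1.2,0.4,-0.3,0,0,0],[1.2,0.4,-0.7,0,0,0],[1.2,0.4,-0.7,0,0,0]]'; python3 - <<'E'
from h import *
s=ctrl.get_state();print(s["position"],s["ft_force"],s["torque"])
E
```

```text
time: 12.35
position: [0.4983, -0.0559, 0.0926]
tool_rot: [-0.933, -2.999, -0.0]
ft_force: [1.0, 1.7, -4.4]
grip_width: 0.153
grip_force: 45.0
[ 0.49830897 -0.0559142   0.09260443] [ 0.95873951  1.70557457 -4.38528456] [ 0.36398931 -0.34851069  0.0719036 ]
```

```bash
python3 -m inch '[[0.4,0.6,0,0,0,0],[0.4,0.6,-0.4,0,0,0],[0.4,0.6,-0.8,0,0,0],[0.4,0.6,-0.8,0,0,0]]'; python3 - <<'E'
from h import *
s=ctrl.get_state();print(s["position"],s["ft_force"],s["torque"])
E
```

```text
time: 12.85
position: [0.4988, -0.0557, 0.0921]
tool_rot: [-0.934, -2.999, 0.001]
ft_force: [-0.5, -0.1, -2.3]
grip_width: 0.162
grip_force: 45.0
[ 0.49882516 -0.05568434  0.09213566] [-0.45657224 -0.14651034 -2.2676202 ] [0.00884102 0.14845511 0.13605303]
```

```bash
python3 -m inch '[[0,0,-0.4,0,0,0],[0,0,-0.8,0,0,0],[0,0,-1.2,0,0,0],[0,0,-1.2,0,0,0]]'; python3 - <<'E'
from h import *
s=ctrl.get_state();print(s["position"],s["ft_force"],s["torque"])
E
```

```text
time: 13.35
position: [0.499, -0.0557, 0.0918]
tool_rot: [-0.934, -3.0, 0.002]
ft_force: [-4.8, -0.4, 6.4]
grip_width: 0.158
grip_force: 45.0
[ 0.49901801 -0.05568031  0.09182306] [-4.8471433  -0.40369118  6.36514833] [1.80468499e-04 1.07222390e+00 9.06508094e-02]
```

Firm stop at home height. Release and rise, then check.

```bash
python3 -m inch '[[-0.4,0,0.4,0,0,0],[-0.4,0,0.8,0,0,0],[-0.4,0,0.8,0,0,0]]'; python3 -m inch '[[0,0,0,0,0,0],[0,0,0,0,0,0],[0,0,0,0,0,0],[0,0,0,0,0,0],[0,0,0,0,0,0]]' 45; python3 -m inch '[[0,0,5,0,0,0],[0,0,20,0,0,0],[0,0,50,0,0,0],[0,0,90,0,0,0],[0,0,140,0,0,0],[50,-30,160,0,0,0],[90,-60,160,0,0,0],[120,-80,160,0,0,0],[120,-80,160,0,0,0],[120,-80,160,0,0,0]]'; python3 - <<'E'
from h import *
import cv2
im,_=ctrl.get_image("side");im=im[:,:,::-1].copy();cv2.imwrite("pics/s6.png",im)
p=ctrl.camera_params("wrist");w,d=ctrl.get_image("wrist")
T=p["T"];K=p["mtx"];v,u=np.nonzero(d>0);D=d[v,u]
P=(T[:3,:3]@(np.linalg.inv(K)@np.vstack([u*D,v*D,D]))).T+T[:3,3]
g=np.array([.4985,-.057]);r=np.linalg.norm(P[:,:2]-g,axis=1)
m=(r<.066)&(abs(P[:,2]-.068)<.012)
A=np.c_[P[m,:2]-g,np.ones(m.sum())];
for _ in range(3):
    c=np.linalg.lstsq(A,P[m,2],rcond=None)[0];e=abs(A@c-P[m,2]);k=e<.003;A=A[k];i=np.nonzero(m)[0][k];m=np.zeros_like(m);m[i]=True
print("tilt",c[:2],"z",c[2],m.sum(),np.median(P[m,2]))
a=cv2.resize(im[200:300,180:300],(480,400),interpolation=cv2.INTER_CUBIC);b=cv2.resize(w[:210,145:425,::-1],(320,240))
cv2.imwrite("pics/c6.png",np.hstack([a,cv2.copyMakeBorder(b,0,160,0,0,cv2.BORDER_CONSTANT)]))
E
```

```text
time: 13.72
position: [0.4989, -0.0557, 0.0919]
tool_rot: [0.934, 2.999, -0.0]
ft_force: [-2.6, -1.7, 3.2]
grip_width: 0.155
grip_force: 45.0
time: 14.35
position: [0.4987, -0.0553, 0.0917]
tool_rot: [0.933, 3.0, 0.0]
ft_force: [0.0, 0.9, -0.6]
grip_width: 0.512
grip_force: 0.0
time: 15.6
position: [0.6183, -0.1344, 0.2523]
tool_rot: [-0.932, -3.0, -0.001]
ft_force: [-0.3, -0.1, 0.3]
grip_width: 0.515
grip_force: 0.0
tilt [-0.0007055   0.00162475] z 0.06784711987593248 11409 0.06777022768898572
```

View pics/c6.png

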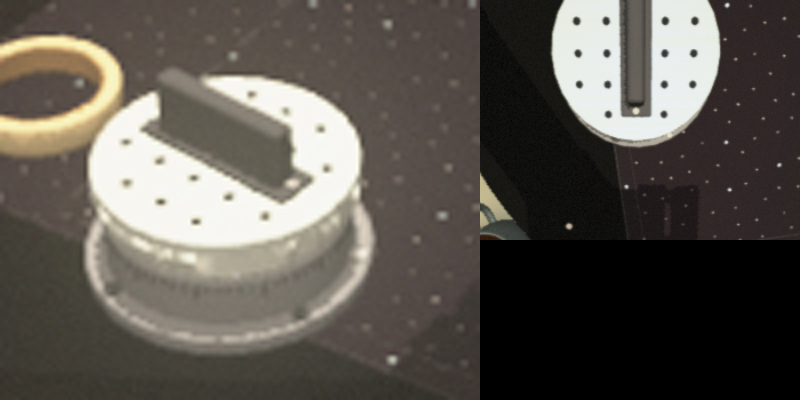

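The plate sits level on the stage (tilt under 0.002 rad). Its top is at 67.8 mm against 68 mm when home, and the gripper is clear.

```bash
python3 -c "
from bench import ctrl
print(ctrl.close_job())"
```

```text
the job is handed in; nothing more can be done
None
```

The carrier plate is on the stage's three balls, released, and the job was handed in at about 16 s of the 51 s; no verdict was returned, but the last depth check showed it level within 0.002 rad with its top at 67.8 mm (68 mm when home).

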